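# Clear the bark off the scale and zero it

## Robot

A 6-joint arm with a two-finger parallel gripper is mounted at the origin on a cart in front of the work surface, level with it; the furniture and walls round the work are solid. World frame = base frame: x ahead of the robot, y to its left, z up, the work surface at z = 0. Lengths are in m, angles in rad, forces in N, time in s.
With the tool pointing down it reaches from about 0.375 to 0.9 m from the base axis. Payload 3.1 kg.
Tool frame: the origin (TCP) lies on the centre line of the jaws, within the pads' length; the fingertips stand 22 mm ahead of it and the grasp point (between the pads) lies 3 mm ahead of it; z points along the fingers, x is the direction in which the jaws open and shut, and the axes are right-handed (so a half turn about z gives the same grasp; the last joint's range is limited). The gripper opens to 87 mm and grips with 3 to 60 N. Pads are 19 mm wide; open, the fingers measure 117 mm over their backs; the gripper's body (75 mm by 190 mm) begins 51 mm behind the grasp point.
Start: joints at [-1.282, 0.527, 1.433, -0, 1.181, -0.178], TCP at [0.282, -0.558, 0.245] pointing down, gripper open.
Joint ranges: [-3.08, 3.08], [-0.75, 2.2], [0.22, 2.44], [-1.43, 4.57], [0, 2.65], [-2.85, 2.85]. Speed limits (rad/s): [2.79, 2.79, 3.14, 3.14, 3.14, 3.14].

## Interface

Orientations are given as a unit quaternion [x, y, z, w].
In Python, from rig import robot, camera, order gives the robot as it stands.
- The arm moves only by the shell command python3 -m pendant 'ROWS' [OPENING] [FORCE]. ROWS is JSON, a list of rows, each a list of 2 entries, a list of its own where there are three numbers: the shift along the tool's x, y, z in mm, then the turn about the tool's z in degrees. A call has 1 to 8 rows; each row shifts and turns the commanded pose from where the row before left it, along the tool's axes as they then stand; what a row does not reach is not made up. A row lasts 1/8 s, in which the tool goes at most 62.5 mm and 10.7 degrees, less where a joint would pass 70% of its speed; a pose out of reach is approached as far as the arm can. A call with a gripper value outside its range is refused whole. OPENING is the finger opening in mm, from 0 to 87, set as the call begins (- or left out, the last holds). The fingers move at their own pace and stop on an object; FORCE is the grip in N (left out, the last holds). Time passes only in rows, so rows that do not move let the fingers close. It gives the time, the measured TCP pose, the force and the opening at its end, in the units of the state.
- robot.get_obs(): the state, without advancing time (a new reading comes with each control period).
- camera(name): name is "scene" or "top"; returns a dict with "pixels" (420x560x3 uint8, blue, green, red), "mtx" (3x3 intrinsics, pixels), "k1" (the pictures are not rectified: a ray, as slopes to the right and down, at radius r is drawn at 1 + k1 r^2 times it, then the intrinsics apply), "R" (3x3) and "t" (3): a world point X has camera coordinates R X + t. Camera axes: x right, y down, z forward; pixel columns grow to the right and rows downward; lengths in m; the calibration is good to about 2 mm. A picture is of the moment at which its call begins. There is no depth.
- order.hand_in(): hands the job in, once; it reports no verdict.
The state is a dict: "time": time; "q": joint angles; "joint_velocities": joint speeds; "joint_torque": joint torques, N m; "position": TCP position; "tool_rot": TCP orientation; "ft_force": force on the tool from outside, world axes, zero at the start; "moment": the same for the moment, N m; "grip_width": finger opening in m.
Only numpy, scipy, OpenCV 4.12 (cv2) and the standard library are available. Lean on these libraries where they do the work, as an engineer would, in place of code of your own. Each camera call takes 0.05 s, during which the arm holds its last target. There are 200 camera calls.

## Task

Bits of bark have been left on the weighing plate. Take the scraper from its rest, wipe all five bits off the plate and well down into the catch tray beside it, so that none still leans on the scale (push them with the scraper only, and do not bear down hard on the scale), and stand the scraper back in its rest. Only then, with the plate bare, press the on/zero key fully down and let go, and after it the unit key in the same way; leave everything else on the table where it stands.

Things in the scene. Friction and masses are not known exactly. Their poses are not given: they have to be found in the camera images.
- scale: Flat digital scale, 200 x 150 x 32 mm, fixed. Origin: centre of its underside. Own x points from the key end (nearest the robot) to the far end, y to the left seen from the key end. Body top at z = 20.5 mm. The weighing plate covers x -40..90, y -68..68 mm, its top at z = 31.5 mm; it gives 1 mm under load. Keys and display are at the -x end.
- plate_center (a point): Centre of the top of the weighing plate (130 mm along the scale's x, 136 mm along its y).
- key_on_top (a point): Centre of the top of the on/zero key: round, 15 mm across, standing 3 mm proud of the scale's body, at the right of the display seen from the key end (scale frame -68, -50, 23.5 mm).
- key_unit_top (a point): Centre of the top of the unit key, the same round key at the left of the display (scale frame -68, +50, 23.5 mm).
- scale_key_on (a joint): Travel of the on/zero key: 0 released, 0.0012 m fully down; its spring takes about 5 N and pushes it back.
- scale_key_unit (a joint): Travel of the unit key: 0 released, 0.0012 m fully down; its spring takes about 5 N and pushes it back.
- tray: White shallow tray, fixed, against the left or right long side of the scale, axes parallel to it; 176 (x) x 141 (y) mm. Origin: centre of underside. Floor |y| < 41 mm at z = 3 mm; sides slope up to thin rims at y = +-70.5, z = 24 mm, one of them 2 mm beside the plate's edge and 8 mm below its top; end walls at x = +-88 mm, 3 mm thick, up to z = 31 mm.
- scraper: Bench scraper: a straight grey blade, 96 mm wide (its x), 4 mm thick (its y) and 42 mm tall, below a wooden grip 84 x 24 x 42 mm. Origin: middle of the blade's lower edge; z up. It starts upright in its rest.
- scraper_grip (a point): Middle of the scraper's grip, 69 mm above the blade's lower edge; pinch it here across its 24 mm (scraper y) with the fingers down.
- rest: Wooden rest of the scraper, fixed, at the left or right of the table: base 124 x 66 x 4 mm; two cheeks (116 mm along x, 26 mm over both) up to z = 48 mm with a slot 12 mm wide and 106 mm long (its x) between, open at the top. The blade hangs in the slot, the grip's shoulders sit on the cheeks; scraper origin then 6 mm above the rest's. Origin: centre of underside.
- chip_a: Bit of bark lying on the weighing plate, about 32 x 25 x 12 mm, irregular flat slab with a dark ridged top. Origin: centre of its underside.
- chip_b: Bit of bark lying on the weighing plate, about 31 x 23 x 14 mm, irregular flat slab with a dark ridged top. Origin: centre of its underside.
- chip_c: Bit of bark lying on the weighing plate, about 32 x 20 x 11 mm, irregular flat slab with a dark ridged top. Origin: centre of its underside.
- chip_d: Bit of bark lying on the weighing plate, about 29 x 24 x 13 mm, irregular flat slab with a dark ridged top. Origin: centre of its underside.
- chip_e: Bit of bark lying on the weighing plate, about 22 x 18 x 11 mm, irregular flat slab with a dark ridged top. Origin: centre of its underside.
- jar: Bystander: clear lidded rearing jar with dark filling, 102 mm across, 73 mm tall, close to the long side of the scale away from the tray. Origin: centre of its underside.
- hygrometer: Bystander: round dial hygrometer, 60 mm across, 19 mm tall, lying in front of the scale. Origin: underside.
- tweezers: Bystander: steel tweezers, 164 x 14 x 11 mm, lying along x in front of the scale. Origin: underside.
- dropper: Bystander: brown dropper bottle, 34 mm across, 102 mm tall, behind the scale. Origin: underside.
- label_roll: Bystander: roll of labels, 55 mm across, 25 mm tall, behind the scale. Origin: underside.
- canister: Bystander: square lidded canister, 68 x 58 x 113 mm, at the other side of the table from the rest. Origin: underside.
Mind the look-alikes: they are no part of the job. What is meant by the scraper is not pink, and is the larger of those in its own colour.

How it is judged:
On the way, in this order (a step that is already met when the one before it is completed fails the run):
1. all five bits of bark lie in the tray, clear of the scale (x of chip_a in the frame of tray between -0.086 and 0.086 m and y of chip_a in the frame of tray between -0.066 and 0.066 m and height (world z) of each of chip_a, chip_b, chip_c, chip_d, chip_e below 0.045 m and contact force between each of chip_a, chip_b, chip_c, chip_d, chip_e and scale below 0.02 N and x of chip_b in the frame of tray between -0.086 and 0.086 m and y of chip_b in the frame of tray between -0.066 and 0.066 m and x of chip_c in the frame of tray between -0.086 and 0.086 m and y of chip_c in the frame of tray between -0.066 and 0.066 m and x of chip_d in the frame of tray between -0.086 and 0.086 m and y of chip_d in the frame of tray between -0.066 and 0.066 m and x of chip_e in the frame of tray between -0.086 and 0.086 m and y of chip_e in the frame of tray between -0.066 and 0.066 m), for 0.2 s.
2. the scraper stands in its rest, released (x of scraper in the frame of rest between -0.01 and 0.01 m and y of scraper in the frame of rest between -0.01 and 0.01 m and z of scraper in the frame of rest below 0.012 m and angle between scraper's own z axis and vertical below 0.12 rad and angle between the x axis of scraper and the x axis of rest, either way round below 0.15 rad and contact force between the fingers and scraper below 0.05 N), for 0.2 s.
3. the on/zero key alone is pressed down (value of joint scale_key_on above 0.0008 m and value of joint scale_key_unit below 0.0004 m), for 0.05 s.
4. the on/zero key is up again and the unit key alone is pressed down (value of joint scale_key_unit above 0.0008 m and value of joint scale_key_on below 0.0004 m), for 0.05 s.
At the end, for the whole second after the job is handed in: All five bits of bark lie still in the tray (origins within 86 mm in its x and 66 mm in its y, below 45 mm), clear of the scale; the scraper stands in its rest (origin within 10 mm sideways, under 12 mm up, tilt under 0.12 rad, turned under 0.15 rad); both keys are up (all of step 1 and x of scraper in the frame of rest between -0.01 and 0.01 m and y of scraper in the frame of rest between -0.01 and 0.01 m and z of scraper in the frame of rest below 0.012 m and angle between scraper's own z axis and vertical below 0.12 rad and angle between the x axis of scraper and the x axis of rest, either way round below 0.15 rad and value of joint each of scale_key_on, scale_key_unit below 0.0004 m and linear speed of each of scraper, chip_a, chip_b, chip_c, chip_d, chip_e below 0.02 m/s); the robot touches nothing.
It fails at once if a bit of bark is touched by the robot instead of the scraper (contact force between any of the arm, the fingers and chip_a above 0.1 N or contact force between any of the arm, the fingers and chip_b above 0.1 N or contact force between any of the arm, the fingers and chip_c above 0.1 N or contact force between any of the arm, the fingers and chip_d above 0.1 N or contact force between any of the arm, the fingers and chip_e above 0.1 N).
It fails at once if a key is pressed before all the bark lies in the tray (value of joint any of scale_key_on, scale_key_unit above 0.0006 m and not ((x of chip_a in the frame of tray between -0.086 and 0.086 m and y of chip_a in the frame of tray between -0.066 and 0.066 m and height (world z) of chip_a below 0.045 m and contact force between chip_a and scale below 0.02 N) and (x of chip_b in the frame of tray between -0.086 and 0.086 m and y of chip_b in the frame of tray between -0.066 and 0.066 m and height (world z) of chip_b below 0.045 m and contact force between chip_b and scale below 0.02 N) and (x of chip_c in the frame of tray between -0.086 and 0.086 m and y of chip_c in the frame of tray between -0.066 and 0.066 m and height (world z) of chip_c below 0.045 m and contact force between chip_c and scale below 0.02 N) and (x of chip_d in the frame of tray between -0.086 and 0.086 m and y of chip_d in the frame of tray between -0.066 and 0.066 m and height (world z) of chip_d below 0.045 m and contact force between chip_d and scale below 0.02 N) and (x of chip_e in the frame of tray between -0.086 and 0.086 m and y of chip_e in the frame of tray between -0.066 and 0.066 m and height (world z) of chip_e below 0.045 m and contact force between chip_e and scale below 0.02 N))).
It fails at once if the scraper bears on the scale with more than 25 N (contact force between scraper and scale above 25 N).
It fails at once if a bystander (jar, hygrometer, tweezers, dropper, label roll, canister) is moved by more than 30 mm or tipped (distance of any of jar, hygrometer, tweezers, dropper, label_roll, canister from where it was at the start of the episode above 0.03 m or angle between any of jar, hygrometer, tweezers, dropper, label_roll, canister's own z axis and vertical above 0.5 rad).
It also fails if it takes over 72 s, if anything falls off the work surface, if the arm or the gripper's body presses on something with over 40 N, if the wrist force passes 120 N, or if a joint passes its speed limit or range.

## Working session

There is one attempt and no reset: what is moved stays moved. The work goes in short steps, Python scripts to look and compute and a shell command to move; the robot and the scene stay as the last step left them, time stands still between calls to the robot, and variables do not carry over. Pictures are saved under pics/ and viewed, about 8 in all and at most 12, crops included, and the job is handed in when it is done.

```bash
mkdir -p pics; cat > h.py <<'E'
import numpy as np, cv2
from rig import robot, camera, order
def ray(c,uv):
    K=np.array(c["mtx"]);R=np.array(c["R"]);t=np.array(c["t"])
    d=(np.array(uv,float)-K[:2,2])/[K[0,0],K[1,1]]
    s=d.copy()
    for _ in range(20): s=d/(1+c["k1"]*(s@s))
    return -R.T@t, R.T@np.array([s[0],s[1],1])
def onz(c,uv,z):
    o,d=ray(c,uv); return (o+d*(z-o[2])/d[2])
def proj(c,X):
    K=np.array(c["mtx"]);p=np.array(c["R"])@np.array(X,float)+np.array(c["t"]);s=p[:2]/p[2]
    s=s*(1+c["k1"]*(s@s)); return s*[K[0,0],K[1,1]]+K[:2,2]
E
python3 - <<'E'
from h import *
import pickle
cs={n:camera(n) for n in("scene","top")}
pickle.dump(cs,open("c0.pkl","wb"))
for n,c in cs.items():
    cv2.imwrite(f"pics/{n}0.png",cv2.resize(c["pixels"],None,fx=1.42,fy=1.42,interpolation=cv2.INTER_CUBIC))
    print(n,-np.array(c["R"]).T@c["t"],c["mtx"],c["k1"])
print(robot.get_obs())
E
```

```text
scene [-0.06608704 -0.7017557   0.57062787] [[425.19517402   0.         275.13419886]
 [  0.         425.19517402 204.51697953]
 [  0.           0.           1.        ]] -0.08614096838570898
top [ 0.30746659 -0.00742701  1.04851513] [[412.56305792   0.         284.87072123]
 [  0.         412.56305792 209.4793879 ]
 [  0.           0.           1.        ]] -0.0798398822948597
{'time': 0.1, 'q': array([-1.28148506e+00,  5.28357273e-01,  1.43376925e+00,  1.02936683e-05,
        1.18139663e+00, -1.78506493e-01]), 'joint_velocities': array([ 0.00230375, -0.0005784 , -0.00312715,  0.00037129, -0.00031158,
        0.00092826]), 'joint_torque': array([ 7.44534773e-04, -4.40985417e+01, -1.77151787e+01,  6.36639493e-02,
        5.33775869e-02, -4.02569754e-05]), 'position': array([ 0.28168476, -0.55723719,  0.2436808 ]), 'tool_rot': array([ 8.51743724e-01, -5.23957724e-01, -7.16109430e-04, -6.47240693e-04]), 'ft_force': array([-0.31622228,  0.29578826, -0.1847581 ]), 'moment': array([ 0.00924851,  0.01367002, -0.01107742]), 'grip_width': 0.08705068342229016}
```

View pics/top0.png

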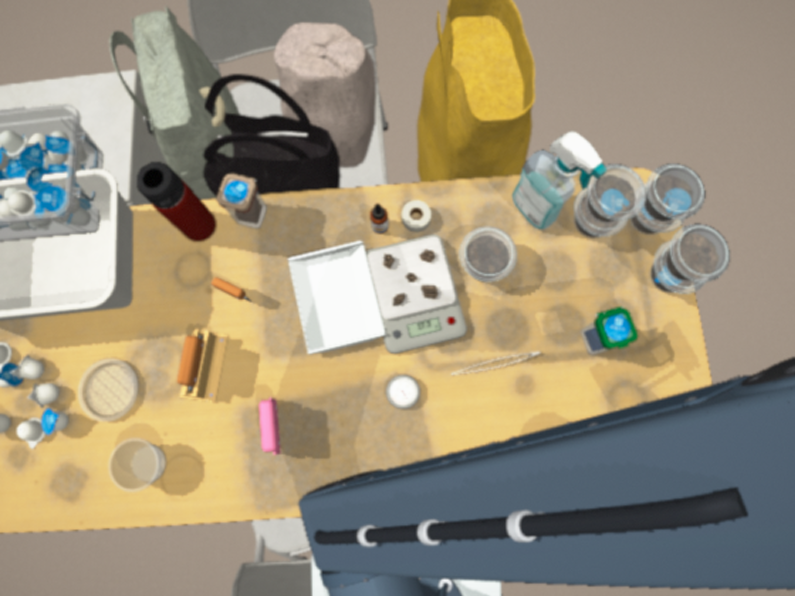

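View pics/scene0.png

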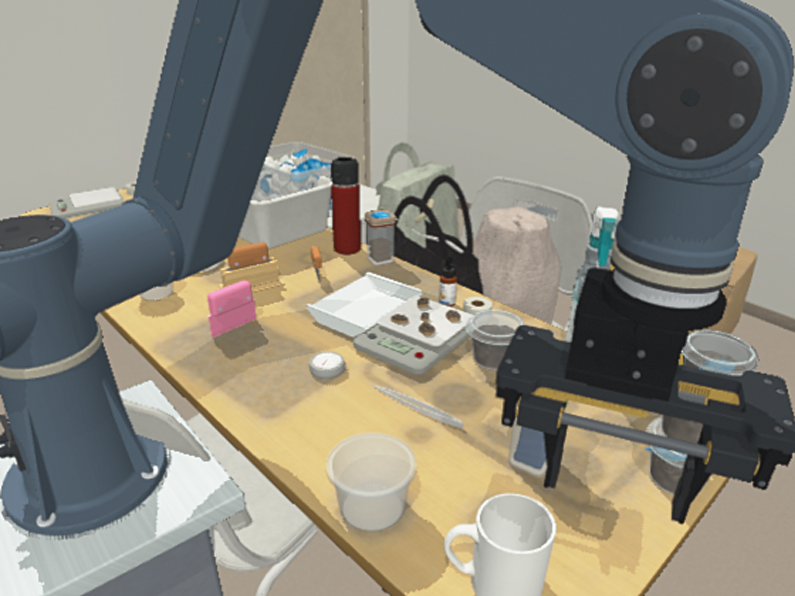

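The top view (1.42x) shows three possible scrapers: an orange grip in the wooden rest at (190,360), a pink one at (269,425) and a small orange one at (230,289). By the description it is the larger orange one in the rest. The tray (337,298) lies to the left (+y) of the scale. The keys are at (451,321) in red and (397,334) in dark. I'll check with one crop and measure.

```bash
python3 - <<'E'
from h import *
import pickle
cs=pickle.load(open("c0.pkl","rb"));c=cs["top"];im=c["pixels"]
hsv=cv2.cvtColor(im,cv2.COLOR_BGR2HSV);H,S,V=cv2.split(hsv)
def blobs(m,roi,amin=8):
    x0,y0,x1,y1=roi;k=np.zeros(m.shape,np.uint8);k[y0:y1,x0:x1]=m[y0:y1,x0:x1]*255
    return [q for q in cv2.findContours(k,cv2.RETR_EXTERNAL,cv2.CHAIN_APPROX_NONE)[0] if cv2.contourArea(q)>=amin]
def show(name,q,z):
    P=np.array([onz(c,p[0],z)[:2] for p in q])*1000
    r=cv2.minAreaRect(P.astype(np.float32)); M=cv2.moments(q)
    print(name,"px",q.reshape(-1,2).mean(0).round(1),"rect",np.round(r[0],1),np.round(r[1],1),round(r[2],1)); return P
for q in blobs((S>170)&(H<16)&(H>3),(120,190,200,300)): show("grip",q,.096)
for q in blobs((S<40)&(V>215),(200,165,275,255),200):
    P=show("tray",q,.024)
for q in blobs((V<125),(262,170,320,220)): show("chip",q,.040)
for q in blobs((S>120)&((H<8)|(H>170)),(300,215,330,240),3): show("on",q,.0235)
for q in blobs((V<120),(270,225,290,242),3): show("unit",q,.0235)
a=cv2.resize(im[195:300,110:215],None,fx=5.5,fy=5.5,interpolation=cv2.INTER_CUBIC)[:560,:400]
b=cv2.resize(im[160:255,200:340],None,fx=2.85,fy=2.85*2,interpolation=cv2.INTER_CUBIC)
b=cv2.resize(im[160:260,225:335],None,fx=3.6,fy=3.6,interpolation=cv2.INTER_CUBIC)
o=np.zeros((600,800,3),np.uint8);o[:560,:400]=a;o[:b.shape[0],402:402+b.shape[1]]=b[:,:398]
cv2.imwrite("pics/crop1.png",o)
E
```

```text
grip px [135.3 248.8] rect [448.2 344. ] [13.9 27.4] 69.1
tray px [241.3 208.5] rect [558.4  94.4] [173.4 186.8] 12.1
chip px [280.8 210.8] rect [543.3   1.6] [15.1 15.5] 88.6
chip px [302.5 205.3] rect [556.2 -52.9] [22.7 18.2] 88.6
chip px [289.4 195.2] rect [584.4 -20.9] [12.7 10.5] 88.5
chip px [273.4 183.7] rect [615.8  17.9] [15.4 18.7] 88.5
chip px [301. 180.] rect [623.4 -51.3] [20.5 16.1] 88.6
on px [317.4 225.4] rect [507.1 -89.8] [7.6 7.9] 87.6
unit px [279.4 235. ] rect [485.2   6.8] [9.  8.9] 43.3
```

View pics/crop1.png

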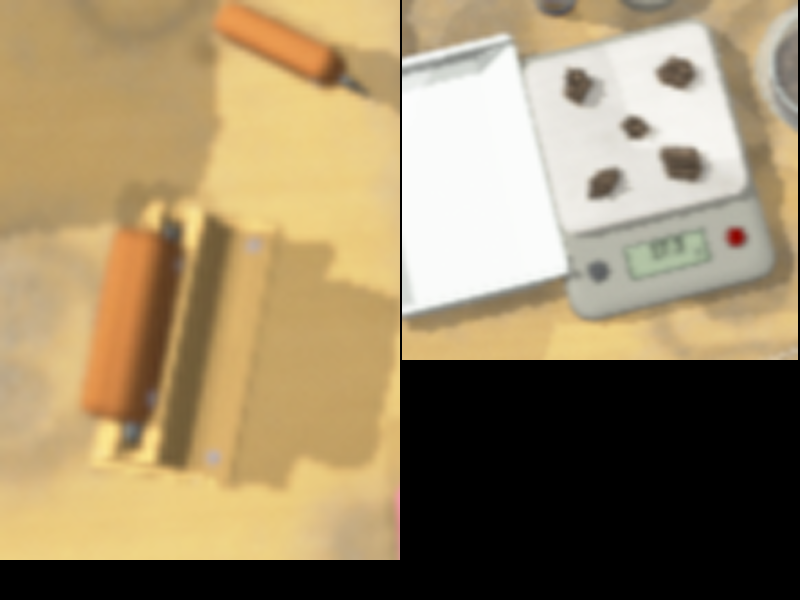

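```bash
python3 - <<'E'
from h import *
import pickle
c=pickle.load(open("c0.pkl","rb"))["top"]
A=lambda u,v,z:(onz(c,(110+u/5.5,195+v/5.5),z)*1000)[:2].round(1)
print("blade ends",A(174,222,.047),A(130,443,.047))
print("cheek corners",[A(*p,.048) for p in((145,203),(202,210),(93,465),(157,468))])
print("grip top L",A(118,234,.09),A(84,410,.09),"R@50",A(182,250,.05),A(150,418,.05),"Rtop",A(165,234,.096),A(135,415,.096))
B=lambda u,v,z:(onz(c,(225+(u-402)/3.6,160+v/3.6),z)*1000)[:2]
th=np.radians(12.5);Rm=np.array([[np.cos(th),np.sin(th)],[-np.sin(th),np.cos(th)]]);o=np.array([562.6,-26.8])
for n,p in dict(trayN=(566,276,.028),trayF=(511,38,.028),plFL=(527,58,.031),plFR=(708,22,.031),plNL=(572,233,.031),plNR=(748,190,.031)).items(): print(n,(Rm@(B(*p)-o)).round(1))
for p in((543.3,1.6),(556.2,-52.9),(584.4,-20.9),(615.8,17.9),(623.4,-51.3)): print("chip",(Rm@(np.array(p)-o)).round(1))
E
```

```text
blade ends [488.2 349.5] [389.1 364.5]
cheek corners [array([497. , 363.1]), array([493.2, 336.6]), array([379.6, 380.4]), array([377.8, 351.3])]
grip top L [475.7 358.7] [399.9 369.3] R@50 [474.8 344.1] [399.7 354.9] Rtop [474.2 335.8] [396.8 344.7]
trayN [-67.8  72.5]
trayF [111.3  70.7]
plFL [92.7 62.9]
plFR [ 87.7 -70.3]
plNL [-39.7  61.3]
plNR [-39.6 -65.9]
chip [-12.7  31.9]
chip [-11.9 -24.1]
chip [22.6  1. ]
chip [61.6 32.1]
chip [ 54.1 -37.1]
```

```bash
cat > go.py <<'E'
# prints tool-frame shift (mm) and turn (deg) from measured pose to target x y z(mm) phi(deg, world heading of tool x)
import sys
from h import *
from scipy.spatial.transform import Rotation as Ro
s=robot.get_obs();R=Ro.from_quat(s["tool_rot"]).as_matrix();p=s["position"]*1000
phi=np.degrees(np.arctan2(R[1,0],R[0,0]));print("t",round(s["time"],2),"p",p.round(1),"phi",phi.round(2),"tilt",R[2].round(3),"F",np.round(s["ft_force"],1),"w",round(s["grip_width"]*1000,1),"q",np.round(s["q"],2))
a=list(map(float,sys.argv[1:]))
if len(a)==4:
    print("turn",round((phi-a[3]+180)%360-180,1)); f=np.radians(a[3]);d=np.array(a[:3])-p
    print("shift after turn",(np.array([[np.cos(f),np.sin(f),0],[np.sin(f),-np.cos(f),0],[0,0,-1]])@d).round(1))
E
python3 -m pendant '[[[-25,-47,0],0],[[-25,-47,0],0],[[-25,-47,0],0],[[-25,-47,0],0],[[-25,-47,0],0],[[-25,-47,0],0],[[-25,-47,0],0],[[0,0,0],0]]' 87
python3 -m pendant '[[[0,0,0],8.75],[[0,0,0],8.75],[[0,0,0],8.75],[[0,0,0],8.75],[[0,0,0],0]]'
python3 go.py 438 357 170 -98.2
```

```text
time: 1.1
position: [0.4978, -0.2497, 0.2442]
tool_rot: [0.853, -0.522, -0.001, -0.0]
ft_force: [-0.5, -0.1, -0.0]
grip_width: 0.0868
time: 1.72
position: [0.4959, -0.2541, 0.2443]
tool_rot: [-0.655, 0.756, 0.0, -0.0]
ft_force: [0.3, 0.3, 0.2]
grip_width: 0.087
t 1.73 p [ 495.9 -254.1  244.3] phi -98.16 tilt [-0.     0.001 -1.   ] F [0.3 0.3 0.2] w 87.0 q [-0.67  0.44  1.6  -0.    1.1   1.04]
turn 0.0
shift after turn [-596.6  144.5   74.3]
```

```bash

python3 -m pendant '[[[-50,12,0],0],[[-50,12,0],0],[[-50,12,0],0],[[-50,12,0],0],[[-50,12,0],0],[[-50,12,0],0],[[-50,12,0],0],[[-50,12,0],0]]'
python3 -m pendant '[[[-50,12,0],0],[[-50,12,0],0],[[-50,12,0],0],[[-47,12,0],0],[[0,0,37],0],[[0,0,37],0],[[0,0,0],0],[[0,0,0],0]]'
python3 go.py 438 357 78 -98.2
python3 - <<'E'
from h import *
o=np.zeros((560,800,3),np.uint8)
c=camera("top");s=camera("scene")
o[:,:400]=cv2.resize(c["pixels"][195:300,100:175],(400,560))
o[:,400:]=cv2.resize(s["pixels"][110:260,110:217],(400,560))
cv2.imwrite("pics/pre.png",o)
E
```

```text
time: 2.72
position: [0.4585, 0.1574, 0.2446]
tool_rot: [-0.656, 0.755, -0.0, 0.0]
ft_force: [0.2, -0.6, -0.1]
grip_width: 0.0871
time: 3.72
position: [0.4402, 0.3582, 0.1715]
tool_rot: [-0.655, 0.756, -0.0, 0.001]
ft_force: [-0.0, -0.7, 0.2]
grip_width: 0.0872
t 3.73 p [440.2 358.2 171.5] phi -98.17 tilt [-0.001 -0.001 -1.   ] F [-0.  -0.7  0.2] w 87.2 q [ 0.49  0.55  1.65 -0.    0.94  2.2 ]
turn 0.0
shift after turn [ 1.5  2.  93.5]
```

View pics/pre.png

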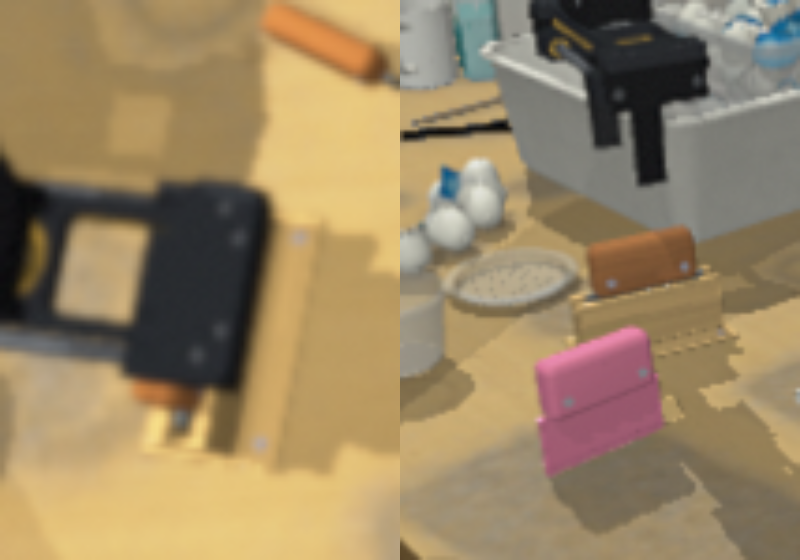

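The left view shows the gripper above the rest, with the blade end at (182,415) in line below it. The right view shows the brown-orange grip at (640,262) in the rest, under the open fingers. I'll descend and grip.

```bash

python3 -m pendant '[[[0,2,30],0],[[0,0,30],0],[[0,0,20],0],[[0,0,13],0],[[0,0,0],0]]' && python3 go.py
python3 -m pendant '[[[0,0,0],0],[[0,0,0],0],[[0,0,0],0],[[0,0,0],0],[[0,0,0],0],[[0,0,0],0],[[0,0,0],0],[[0,0,0],0]]' 0 45
python3 go.py
```

```text
time: 4.45
position: [0.4374, 0.3584, 0.0777]
tool_rot: [-0.655, 0.756, 0.0, 0.0]
ft_force: [-0.1, -0.1, -0.3]
grip_width: 0.087
t 4.45 p [437.4 358.4  77.7] phi -98.2 tilt [-0. -0. -1.] F [-0.1 -0.1 -0.3] w 87.0 q [0.49 0.69 1.71 0.   0.74 2.2 ]
time: 5.45
position: [0.4372, 0.3583, 0.0775]
tool_rot: [-0.655, 0.756, -0.0, -0.0]
ft_force: [0.2, -0.4, 0.0]
grip_width: 0.0236
t 5.45 p [437.2 358.3  77.5] phi -98.19 tilt [ 0.  0. -1.] F [ 0.2 -0.4  0. ] w 23.6 q [ 0.49  0.69  1.71 -0.    0.74  2.2 ]
```

```bash

python3 -m pendant '[[[0,0,-15],0],[[0,0,-35],0],[[0,0,-35],0],[[0,0,-35],0],[[0,0,0],-7],[[0,0,0],-7],[[0,0,0],-6.7],[[0,0,0],0]]'
python3 go.py 624.5 -74.5 190 -77.5
```

```text
time: 6.45
position: [0.4371, 0.3585, 0.1983]
tool_rot: [0.779, -0.626, 0.0, -0.0]
ft_force: [-0.0, -0.2, -0.3]
grip_width: 0.0235
t 6.45 p [437.1 358.5 198.3] phi -77.57 tilt [-0.    -0.001 -1.   ] F [-0.  -0.2 -0.3] w 23.5 q [0.49 0.51 1.63 0.   1.   1.84]
turn -0.1
shift after turn [463.3 -89.2   8.3]
```

```bash

python3 -m pendant '[[[30,-6,0],0],[[45,-9,0],0],[[45,-9,0],0],[[45,-9,0],0],[[45,-9,0],0],[[45,-9,0],0],[[45,-9,0],0],[[45,-9,0],0]]'
python3 -m pendant '[[[45,-9,0],0],[[45,-9,0],0],[[28,-6,20],0],[[0,0,25],0],[[0,0,10],0],[[0,0,0],0],[[0,0,0],0]]'
python3 go.py 624.5 -74.5 105 -77.5
python3 - <<'E'
from h import *
o=np.zeros((600,800,3),np.uint8)
c=camera("top");s=camera("scene")
o[:,:400]=cv2.resize(c["pixels"][140:260,255:335],(400,600))
o[:400,400:]=cv2.resize(s["pixels"][170:290,220:340],(400,400))
cv2.imwrite("pics/a1.png",o)
# predicted pixels of blade ends
th=np.radians(12.5);q=robot.get_obs()["position"];
for n,cc in(("top",c),("scene",s)):
  for k in(-.048,.048): print(n,proj(cc,q+np.array([k*np.cos(th),k*np.sin(th),-.0715])).round(1))
E
```

```text
time: 7.45
position: [0.5797, 0.0351, 0.198]
tool_rot: [0.779, -0.627, 0.0, -0.0]
ft_force: [0.4, 0.7, -1.0]
grip_width: 0.0238
time: 8.32
position: [0.6288, -0.0731, 0.1436]
tool_rot: [0.78, -0.626, 0.001, -0.0]
ft_force: [0.9, -0.4, -0.8]
grip_width: 0.0234
t 8.32 p [628.8 -73.1 143.6] phi -77.48 tilt [ 0.001 -0.002 -1.   ] F [ 0.9 -0.4 -0.8] w 23.4 q [-0.29  0.66  1.5   0.    0.98  1.06]
turn 0.0
shift after turn [ 0.5  4.5 38.6]
top [315.1 191.8]
top [305.3 156.1]
scene [314.9 220. ]
scene [335.1 205.5]
```

View pics/a1.png

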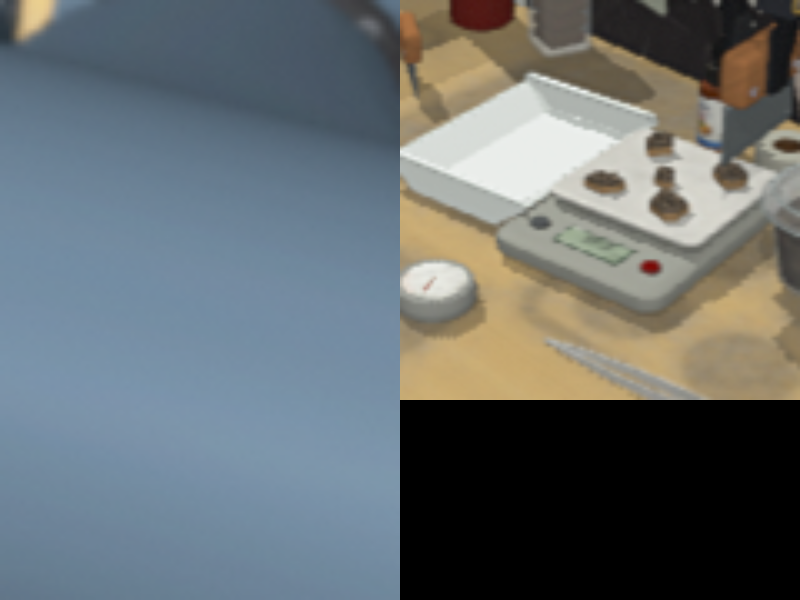

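The top camera is blocked by the arm. The scene camera shows the blade hanging upright, its lower near corner at (722,163) against a predicted (716,167), and all five chips still on the plate. Lowering to 2 mm above the plate.

```bash

python3 -m pendant '[[[0,4,20],0],[[0,0,10],0],[[0,0,6],0],[[0,0,2.5],0],[[0,0,0],0],[[0,0,0],0]]'
python3 go.py 624.5 -74.5 105 -77.5
python3 - <<'E'
from h import *
s=camera("scene");im=s["pixels"]
o=cv2.resize(im[170:290,220:353],(798,720))[:600]
cv2.imwrite("pics/a2.png",o)
for n,u,v in(("on",651,267),("unit",541,222)): print(n,(onz(s,(220+(u-400)/3.333,170+v/3.333),.0235)*1000).round(1))
q=robot.get_obs()["position"];th=np.radians(12.5)
print([(((proj(s,q+np.array([k*np.cos(th),k*np.sin(th),-.0715]))-[220,170])*6).round()) for k in(-.048,.048)])
E
```

```text
time: 9.18
position: [0.6247, -0.0744, 0.1045]
tool_rot: [0.78, -0.626, 0.0, -0.0]
ft_force: [0.1, -0.1, -0.4]
grip_width: 0.024
t 9.18 p [624.7 -74.4 104.5] phi -77.49 tilt [ 0.    -0.001 -1.   ] F [ 0.1 -0.1 -0.4] w 24.0 q [-0.3   0.71  1.53  0.    0.9   1.06]
turn 0.0
shift after turn [ 0.1  0.2 -0.5]
on [508.5 -95.7  23.5]
unit [487.1   0.9  23.5]
[array([560., 389.]), array([680., 298.])]
```

View pics/a2.png

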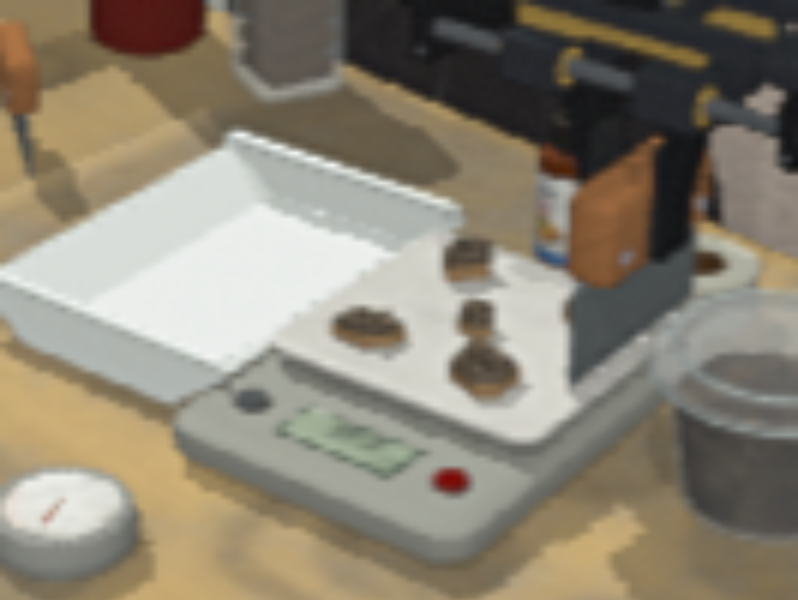

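The blade stands just off the plate (near corner at (572,383)), behind the right-hand chip (568,312) and with no contact force. The keys are at (251,400) and (452,480); the two views differ by 6 mm, so I'll use their mean. Pushing now.

```bash

python3 -m pendant '[[[-5,0,0],0],[[-8,0,0],0],[[-8,0,0],0],[[-8,0,0],0],[[-8,0,0],0],[[-8,0,0],0],[[-8,0,0],0],[[-8,0,0],0]]'
python3 -m pendant '[[[-8,0,0],0],[[-8,0,0],0],[[-8,0,0],0],[[-8,0,0],0],[[-8,0,0],0],[[-8,0,0],0],[[-8,0,0],0],[[-8,0,0],0]]'
python3 go.py 
python3 - <<'E'
from h import *
s=camera("scene");im=s["pixels"]
cv2.imwrite("pics/a3.png",cv2.resize(im[170:290,190:350],(800,600)))
E
```

```text
time: 10.22
position: [0.611, -0.0142, 0.1041]
tool_rot: [0.78, -0.626, 0.0, 0.0]
ft_force: [0.3, -0.1, -0.9]
grip_width: 0.0239
time: 11.22
position: [0.5971, 0.0483, 0.104]
tool_rot: [0.78, -0.626, -0.0, -0.0]
ft_force: [-0.2, 0.4, -1.8]
grip_width: 0.0234
t 11.22 p [597.1  48.3 104. ] phi -77.5 tilt [-0.  0. -1.] F [-0.2  0.4 -1.8] w 23.4 q [-0.11  0.68  1.61  0.    0.85  1.25]
```

View pics/a3.png

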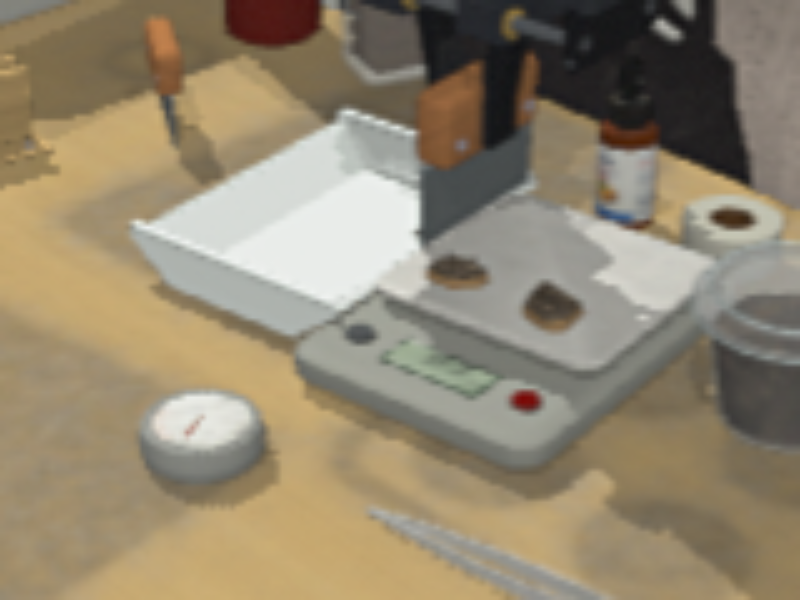

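Three chips have been swept out of sight ahead of the blade, now at the tray edge (430,235). Two chips remain at (457,270) and (552,306). Following the slope down into the tray.

```bash

python3 -m pendant '[[[-7,0,0],0],[[-3,0,6],0],[[-7,0,5],0],[[-7,0,5],0],[[-7,0,5],0],[[-6,0,3],0],[[-6,0,0],0],[[0,0,0],0]]'
python3 go.py 
python3 -m pendant '[[[0,0,-30],0],[[0,0,-30],0],[[0,0,-20],0],[[45,0,0],0],[[55,30,0],0],[[55,24,0],0],[[13,0,0],0],[[0,0,0],0]]'
python3 go.py 571.2 -87.4 105 -77.5
python3 - <<'E'
from h import *
s=camera("scene");im=s["pixels"]
cv2.imwrite("pics/a4.png",cv2.resize(im[170:290,190:350],(800,600)))
E
```

```text
time: 12.28
position: [0.5929, 0.0879, 0.0842]
tool_rot: [0.78, -0.625, 0.006, -0.002]
ft_force: [-0.4, -4.5, 17.6]
grip_width: 0.0234
t 12.28 p [592.9  87.9  84.2] phi -77.41 tilt [ 0.006 -0.011 -1.   ] F [-0.4 -4.5 17.6] w 23.4 q [-0.04  0.71  1.63 -0.    0.79  1.32]
time: 13.28
position: [0.572, -0.0866, 0.16]
tool_rot: [0.779, -0.627, 0.0, -0.0]
ft_force: [-0.6, -0.1, -1.4]
grip_width: 0.0237
t 13.28 p [572.  -86.6 160. ] phi -77.63 tilt [-0.    -0.001 -1.   ] F [-0.6 -0.1 -1.4] w 23.7 q [-0.34  0.58  1.63  0.    0.94  1.01]
turn -0.1
shift after turn [ 0.6  1.  55. ]
```

View pics/a4.png

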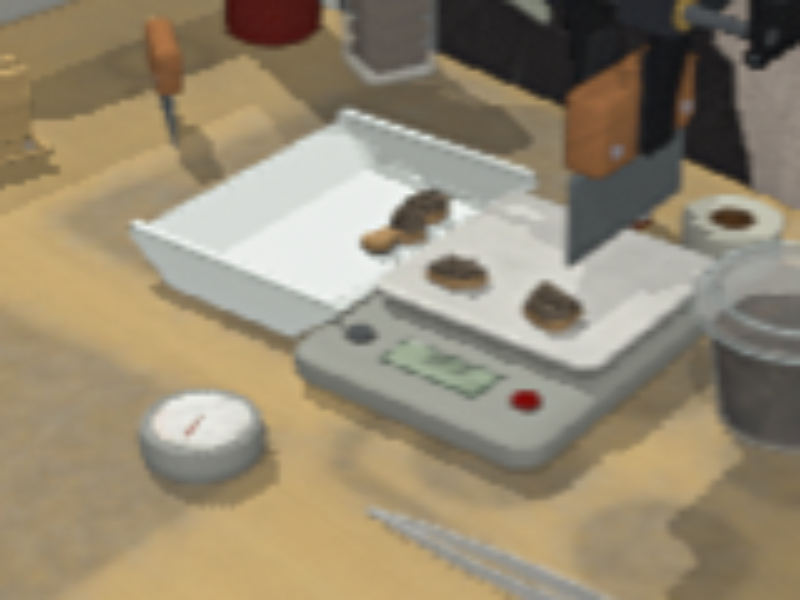

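```bash
python3 - <<'E'
from h import *
s=camera("scene")
q=robot.get_obs()["position"];th=np.radians(12.5)
print([(((proj(s,q+np.array([k*np.cos(th),k*np.sin(th),-.0715]))-[190,170])*5).round()) for k in(-.048,.048)])
Rm=np.array([[np.cos(th),np.sin(th)],[-np.sin(th),np.cos(th)]]);o=np.array([563.4,-29.8])
for u,v,z in((380,240,.008),(418,215,.012),(435,205,.018),(570,263,.0885),(682,195,.0885),(457,270,.038),(552,306,.038)):
  X=(onz(s,(190+u/5,170+v/5),z)*1000)[:2]; print(u,v,X.round(1),(Rm@(X-o)).round(1))
c=camera("top");cv2.imwrite("pics/t4.png",cv2.resize(c["pixels"][150:260,200:340],(764,600)))
E
```

```text
[array([555., 268.]), array([666., 191.])]
380 240 [571.2  90.2] [ 33.6 115.5]
418 215 [600.8  93.3] [ 63.2 112.1]
435 205 [608.4  87.6] [ 69.3 104.9]
570 263 [533.1 -96.1] [-43.9 -58.1]
682 195 [621.4 -82.6] [ 45.2 -64.1]
457 270 [547.3  -1.2] [-9.5 31.4]
552 306 [559.7 -57.9] [ -9.7 -26.6]
```

View pics/t4.png

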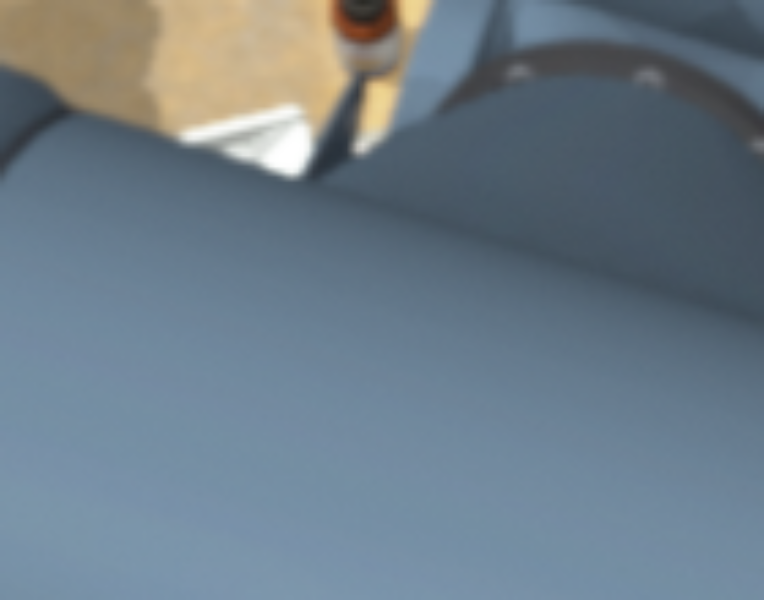

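The top view is blocked by the arm again. In the scene view, three chips are down in the tray at (380,240), (418,215) and (435,205), at scale y of about 105–115. The 17 N at the end came from the blade riding on a chip, so I'll stay higher this time. The grip hasn't slipped, since the blade-corner offset is unchanged. Second pass.

```bash

python3 -m pendant '[[[0,1,25],0],[[0,0,15],0],[[0,0,10],0],[[0,0,5],0],[[0,0,0],0],[[-8,0,0],0],[[-8,0,0],0],[[-8,0,0],0]]'
python3 go.py
python3 -m pendant '[[[-8,0,0],0],[[-8,0,0],0],[[-8,0,0],0],[[-8,0,0],0],[[-8,0,0],0],[[-8,0,0],0],[[-8,0,0],0],[[-8,0,0],0]]'
python3 -m pendant '[[[-8,0,0],0],[[-8,0,0],0],[[-8,0,0],0],[[-8,0,0],0],[[-8,0,0],0],[[0,0,0],0]]'
python3 go.py
```

```text
time: 14.42
position: [0.5654, -0.062, 0.1054]
tool_rot: [0.78, -0.626, 0.0, -0.0]
ft_force: [-0.3, -0.6, -0.9]
grip_width: 0.0235
t 14.43 p [565.4 -62.  105.4] phi -77.48 tilt [ 0. -0. -1.] F [-0.3 -0.6 -0.9] w 23.5 q [-0.31  0.65  1.69  0.    0.8   1.05]
time: 15.42
position: [0.5515, 0.0003, 0.105]
tool_rot: [0.78, -0.626, 0.0, 0.0]
ft_force: [-0.2, -0.0, -1.7]
grip_width: 0.0234
time: 16.18
position: [0.5426, 0.0396, 0.105]
tool_rot: [0.78, -0.626, -0.0, 0.0]
ft_force: [-1.2, 0.5, -0.7]
grip_width: 0.0235
t 16.18 p [542.6  39.6 105. ] phi -77.44 tilt [-0.  0. -1.] F [-1.2  0.5 -0.7] w 23.5 q [-0.13  0.63  1.75  0.    0.76  1.22]
```

```bash

python3 -m pendant '[[[-4,0,0],0],[[-3,0,6],0],[[-7,0,5],0],[[-7,0,4],0],[[-8,0,0],0],[[-8,0,0],0],[[0,0,0],0]]'
python3 go.py
python3 -m pendant '[[[0,0,-25],0],[[0,0,-45],0],[[0,0,-38],0],[[-40,0,0],0],[[-50,0,0],0],[[-50,0,0],0],[[-50,0,0],0],[[0,0,0],0]]'
python3 go.py 437.2 358.3 150 -98.2
python3 - <<'E'
from h import *
s=camera("scene");t=camera("top")
o=np.zeros((600,800,3),np.uint8)
o[:,:400]=cv2.resize(s["pixels"][180:270,210:290],(400,600))  # fx5 fy6.67
o[:,400:]=cv2.resize(t["pixels"][150:260,200:325],(400,600))
cv2.imwrite("pics/a5.png",o)
E
```

```text
time: 17.05
position: [0.5344, 0.0757, 0.0897]
tool_rot: [0.78, -0.625, -0.0, 0.0]
ft_force: [-0.0, 0.2, -2.1]
grip_width: 0.0238
t 17.05 p [534.4  75.7  89.7] phi -77.44 tilt [-0.     0.001 -1.   ] F [-0.   0.2 -2.1] w 23.8 q [-0.07  0.65  1.77  0.    0.72  1.29]
time: 18.05
position: [0.4925, 0.2634, 0.1978]
tool_rot: [0.781, -0.624, -0.0, -0.0]
ft_force: [0.3, -0.4, -1.0]
grip_width: 0.0236
t 18.05 p [492.5 263.4 197.8] phi -77.21 tilt [-0.001  0.    -1.   ] F [ 0.3 -0.4 -1. ] w 23.6 q [0.29 0.5  1.65 0.   0.99 1.64]
turn 21.0
shift after turn [-86.1  68.2  47.8]
```

View pics/a5.png

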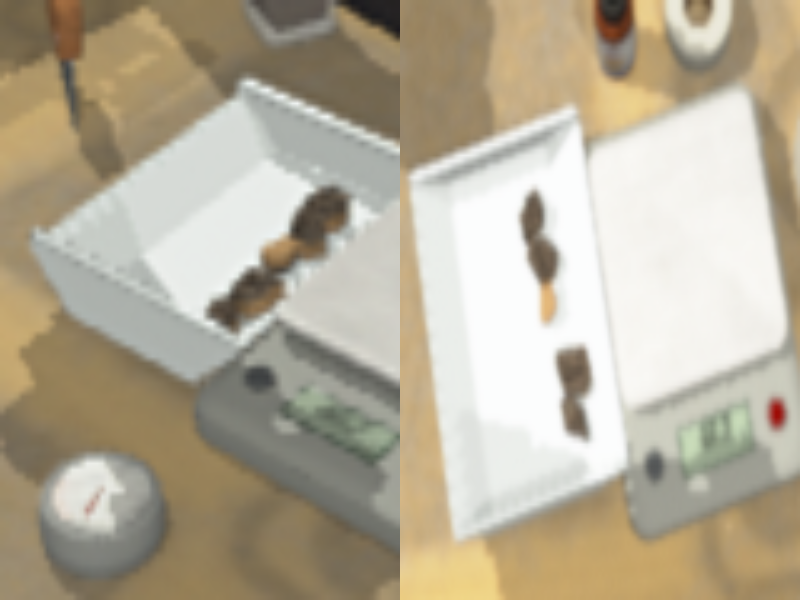

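All five chips lie in the tray: right half at (533,213), (543,258), (547,300), (574,370) and (575,420), the nearest about 15 mm off the rim. The plate is bare. Taking the scraper back to its rest.

```bash

python3 -m pendant '[[[0,0,0],7],[[0,0,0],7],[[0,0,0],7],[[-43,34,0],0],[[-43,34,0],0],[[0,0,48],0],[[0,0,0],0],[[0,0,0],0]]'
python3 go.py 437.2 358.3 77.5 -98.2
```

```text
time: 19.15
position: [0.4405, 0.3547, 0.1507]
tool_rot: [-0.652, 0.758, -0.0, 0.0]
ft_force: [0.4, 0.1, -0.4]
grip_width: 0.0236
t 19.15 p [440.5 354.7 150.7] phi -98.62 tilt [-0.    -0.001 -1.   ] F [ 0.4  0.1 -0.4] w 23.6 q [ 0.48  0.57  1.67 -0.    0.9   2.2 ]
turn -0.4
shift after turn [-3.1  3.8 73.2]
```

```bash

python3 -m pendant '[[[-3.1,3.8,0],-0.4],[[0,0,20],0],[[0,0,0],0],[[0,0,0],0]]'
python3 go.py 437.2 358.3 77.5 -98.2
python3 -m pendant '[[[0,0,8],0],[[0,0,8],0],[[0,0,8],0],[[0,0,8],0],[[0,0,8],0],[[0,0,0],0]]'
python3 go.py 437.2 358.3 77.5 -98.2
```

```text
time: 19.65
position: [0.4367, 0.3594, 0.1311]
tool_rot: [-0.655, 0.755, -0.0, 0.001]
ft_force: [-0.5, 0.3, -0.1]
grip_width: 0.0237
t 19.65 p [436.7 359.4 131.1] phi -98.12 tilt [-0.001 -0.001 -1.   ] F [-0.5  0.3 -0.1] w 23.7 q [0.49 0.6  1.68 0.   0.85 2.2 ]
turn 0.1
shift after turn [ 1.  -0.7 53.6]
time: 20.4
position: [0.4355, 0.359, 0.0891]
tool_rot: [-0.655, 0.755, 0.0, -0.001]
ft_force: [-0.3, -0.1, -1.5]
grip_width: 0.0236
t 20.4 p [435.5 359.   89.1] phi -98.1 tilt [ 0.001  0.002 -1.   ] F [-0.3 -0.1 -1.5] w 23.6 q [0.49 0.67 1.71 0.   0.76 2.2 ]
turn 0.1
shift after turn [ 0.4 -1.8 11.6]
```

```bash

python3 -m pendant '[[[0.4,-1.5,5],0],[[0,0,3],0],[[0,0,2.5],0],[[0,0,0],0]]'
python3 go.py 437.2 358.3 77.5 -98.2
```

```text
time: 20.9
position: [0.4373, 0.3586, 0.0794]
tool_rot: [-0.655, 0.755, 0.0, -0.0]
ft_force: [-0.0, 0.5, 0.3]
grip_width: 0.0238
t 20.9 p [437.3 358.6  79.4] phi -98.1 tilt [ 0.  0. -1.] F [-0.   0.5  0.3] w 23.8 q [ 0.49  0.69  1.71 -0.    0.74  2.2 ]
turn 0.1
shift after turn [0.3 0.1 1.9]
```

```bash

python3 -m pendant '[[[0,0,1.5],0],[[0,0,0.5],0],[[0,0,0],0]]'; python3 go.py
python3 -m pendant '[[[0,0,0],0],[[0,0,0],0],[[0,0,0],0],[[0,0,0],0],[[0,0,0],0],[[0,0,-10],0],[[0,0,-30],0],[[0,0,-40],0]]' 87
python3 -m pendant '[[[0,0,-45],0],[[0,0,0],0],[[0,0,0],-7],[[0,0,0],-7],[[0,0,0],-6.7],[[0,0,0],0]]' 0
python3 go.py 507.8 -92.8 160 -77.5
python3 - <<'E'
from h import *
s=camera("scene");t=camera("top")
o=np.zeros((600,800,3),np.uint8)
o[:,:400]=cv2.resize(s["pixels"][150:240,130:190],(400,600))
o[:,400:]=cv2.resize(t["pixels"][195:300,100:170],(400,600))
cv2.imwrite("pics/a6.png",o)
E
```

```text
time: 21.28
position: [0.4374, 0.3586, 0.0775]
tool_rot: [-0.655, 0.755, 0.0, -0.0]
ft_force: [-0.6, 1.4, -1.3]
grip_width: 0.0237
t 21.27 p [437.4 358.6  77.5] phi -98.1 tilt [ 0.  0. -1.] F [-0.6  1.4 -1.3] w 23.7 q [0.49 0.69 1.71 0.   0.74 2.2 ]
time: 22.28
position: [0.4368, 0.3583, 0.1582]
tool_rot: [-0.655, 0.755, 0.0, -0.001]
ft_force: [-0.2, -0.1, 0.3]
grip_width: 0.0857
time: 23.02
position: [0.4368, 0.3583, 0.2018]
tool_rot: [0.78, -0.626, -0.0, 0.001]
ft_force: [-0.0, 0.1, -0.8]
grip_width: 0.0347
t 23.02 p [436.8 358.3 201.8] phi -77.48 tilt [ 0.001  0.002 -1.   ] F [-0.   0.1 -0.8] w 34.7 q [ 0.49  0.5   1.63 -0.    1.01  1.84]
turn 0.0
shift after turn [455.8  28.3  41.8]
```

View pics/a6.png

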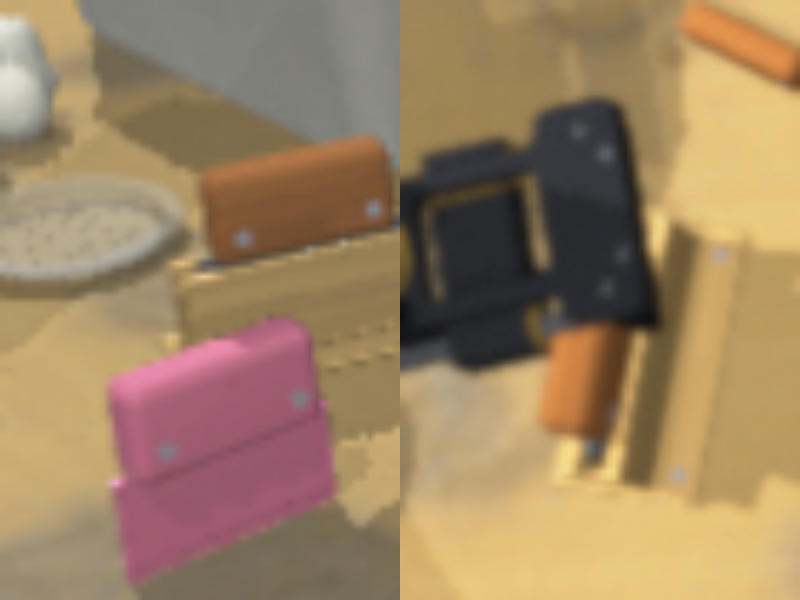

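The scraper sits in its rest, grip shoulders on the cheeks (left view (300,200), right view blade end (592,447)). Moving to the on key with the fingers closed.

```bash

python3 -m pendant '[[[45,3,0],0],[[45,3,0],0],[[45,3,0],0],[[45,3,0],0],[[45,3,0],0],[[45,3,0],0],[[45,3,0],0],[[45,3,0],0]]' 0 20
python3 -m pendant '[[[45,2,0],0],[[45,2,20],0],[[6,0,40],0],[[0,0,40],0],[[0,0,0],0],[[0,0,0],0]]'
python3 go.py 507.8 -92.8 49 -77.5
```

```text
time: 24.12
position: [0.4926, 0.0006, 0.2025]
tool_rot: [0.78, -0.626, -0.0, -0.0]
ft_force: [0.5, 0.8, 0.0]
grip_width: 0.0005
time: 24.88
position: [0.5102, -0.0925, 0.1034]
tool_rot: [0.78, -0.625, 0.001, -0.0]
ft_force: [0.5, -0.1, -0.4]
grip_width: 0.0004
t 24.88 p [510.2 -92.5 103.4] phi -77.41 tilt [ 0.001 -0.001 -1.   ] F [ 0.5 -0.1 -0.4] w 0.4 q [-0.4   0.61  1.82  0.    0.71  0.96]
turn 0.1
shift after turn [-0.3  2.4 54.4]
```

```bash

python3 -m pendant '[[[0,2.4,30],0],[[0,0,20],0],[[0,0,4],0],[[0,0,0],0],[[0,0,0],0]]'
python3 go.py 507.8 -92.8 45.5 -77.5
python3 -m pendant '[[[0,0,3],0],[[0,0,1],0],[[0,0,0],0],[[0,0,0],0]]'
python3 go.py 507.8 -92.8 43.5 -77.5
```

```text
time: 25.5
position: [0.5081, -0.0932, 0.0498]
tool_rot: [0.78, -0.625, 0.001, -0.0]
ft_force: [-0.7, 0.4, -0.5]
grip_width: 0.0005
t 25.5 p [508.1 -93.2  49.8] phi -77.39 tilt [ 0.001 -0.002 -1.   ] F [-0.7  0.4 -0.5] w 0.5 q [-0.4   0.7   1.85  0.    0.59  0.95]
turn 0.1
shift after turn [-0.5  0.2  4.3]
time: 26.0
position: [0.5076, -0.0932, 0.0448]
tool_rot: [0.78, -0.625, 0.0, -0.0]
ft_force: [0.9, -0.2, 2.3]
grip_width: 0.0004
t 26.0 p [507.6 -93.2  44.8] phi -77.41 tilt [ 0.001 -0.001 -1.   ] F [ 0.9 -0.2  2.3] w 0.4 q [-0.4   0.71  1.85  0.    0.58  0.95]
turn 0.1
shift after turn [-0.3 -0.2  1.3]
```

```bash

python3 -m pendant '[[[0,0,1.5],0],[[0,0,0.7],0],[[0,0,0],0],[[0,0,0],0]]'
python3 go.py 507.8 -92.8 43.5 -77.5
```

```text
time: 26.5
position: [0.5077, -0.0933, 0.0432]
tool_rot: [0.78, -0.625, 0.001, -0.0]
ft_force: [-0.9, 0.1, 9.8]
grip_width: 0.0005
t 26.5 p [507.7 -93.3  43.2] phi -77.39 tilt [ 0.001 -0.001 -1.   ] F [-0.9  0.1  9.8] w 0.5 q [-0.4   0.72  1.85 -0.    0.57  0.95]
turn 0.1
shift after turn [-0.4 -0.2 -0.3]
```

```bash

python3 -m pendant '[[[0,0,1.2],0],[[0,0,0],0],[[0,0,0],0]]'; python3 go.py
python3 -m pendant '[[[0,0,-10],0],[[0,0,-20],0],[[0,0,-10],0],[[0,0,0],0]]'
python3 go.py 486.1 3.9 85 -77.5
```

```text
time: 26.88
position: [0.5078, -0.0933, 0.0429]
tool_rot: [0.78, -0.625, 0.001, -0.0]
ft_force: [-1.3, 0.2, 17.0]
grip_width: 0.0006
t 26.88 p [507.8 -93.3  42.9] phi -77.39 tilt [ 0.001 -0.002 -1.   ] F [-1.3  0.2 17. ] w 0.6 q [-0.4   0.72  1.85 -0.    0.57  0.95]
time: 27.38
position: [0.5074, -0.0931, 0.0815]
tool_rot: [0.78, -0.625, 0.0, -0.0]
ft_force: [0.5, -0.1, -0.4]
grip_width: 0.0005
t 27.38 p [507.4 -93.1  81.5] phi -77.39 tilt [ 0.    -0.001 -1.   ] F [ 0.5 -0.1 -0.4] w 0.5 q [-0.4   0.64  1.84 -0.    0.66  0.95]
turn 0.1
shift after turn [-99.3  -0.2  -3.5]
```

```bash

python3 -m pendant '[[[-45,0,0],0],[[-54,0,0],0],[[0,0,20],0],[[0,0,12],0],[[0,0,0],0],[[0,0,0],0]]'; python3 go.py 486.1 3.9 45.5 -77.5
python3 - <<'E'
from h import *
s=camera("scene");cv2.imwrite("pics/a7.png",cv2.resize(s["pixels"][200:275,230:330],(800,600)))
E
```

```text
time: 28.12
position: [0.4859, 0.0029, 0.0491]
tool_rot: [0.78, -0.626, 0.0, -0.0]
ft_force: [-0.6, -0.3, 0.5]
grip_width: 0.0006
t 28.12 p [485.9   2.9  49.1] phi -77.46 tilt [ 0. -0. -1.] F [-0.6 -0.3  0.5] w 0.6 q [-0.22  0.69  1.92 -0.    0.53  1.13]
turn 0.0
shift after turn [-0.9 -0.4  3.6]
```

View pics/a7.png

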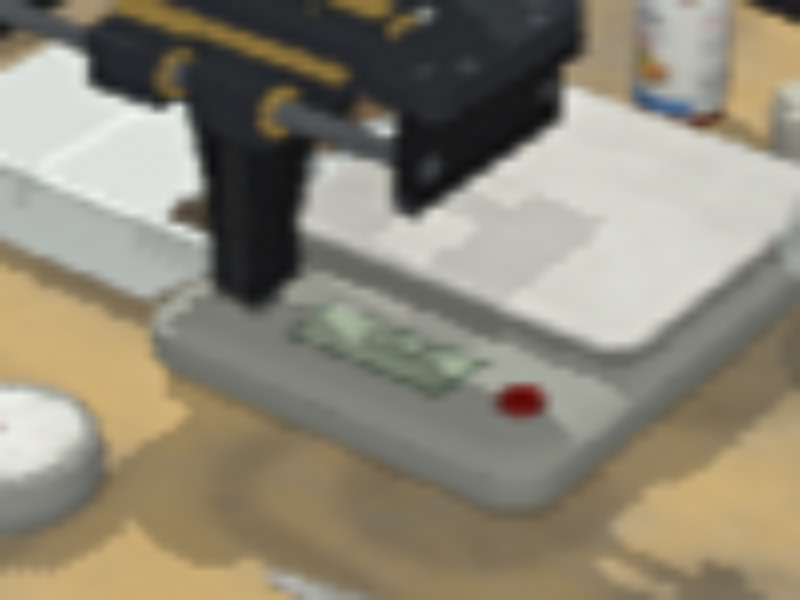

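The closed fingers stand over the unit key, hiding it at (255,285). The red key (520,400) is up and the plate is bare. Pressing the unit key with the same travel.

```bash

python3 -m pendant '[[[0,0,3],0],[[0,0,1.5],0],[[0,0,0],0],[[0,0,0],0]]'; python3 go.py
python3 -m pendant '[[[0,0,1.5],0],[[0,0,1],0],[[0,0,0],0],[[0,0,0],0]]'; python3 go.py
```

```text
time: 28.68
position: [0.486, 0.0034, 0.0449]
tool_rot: [0.78, -0.625, 0.001, -0.0]
ft_force: [0.7, -0.9, 1.9]
grip_width: 0.0005
t 28.68 p [486.    3.4  44.9] phi -77.39 tilt [ 0.001 -0.001 -1.   ] F [ 0.7 -0.9  1.9] w 0.5 q [-0.22  0.7   1.92 -0.    0.52  1.13]
time: 29.18
position: [0.486, 0.0034, 0.0431]
tool_rot: [0.781, -0.625, 0.001, -0.0]
ft_force: [-1.0, -1.3, 11.1]
grip_width: 0.0006
t 29.18 p [486.    3.4  43.1] phi -77.38 tilt [ 0.001 -0.001 -1.   ] F [-1.  -1.3 11.1] w 0.6 q [-0.22  0.7   1.93 -0.    0.51  1.13]
```

```bash

python3 -m pendant '[[[0,0,1],0],[[0,0,0],0],[[0,0,0],0]]'; python3 go.py
python3 -m pendant '[[[0,0,-10],0],[[0,0,-30],0],[[0,0,-50],0],[[0,0,-50],0],[[40,0,0],0],[[50,0,0],0],[[50,0,0],0],[[0,0,0],0]]'
python3 -m pendant '[[[50,0,0],0],[[50,0,0],0],[[50,0,0],0],[[50,0,0],0],[[0,0,0],0],[[0,0,0],0]]'
python3 go.py
python3 - <<'E'
from h import *
t=camera("top");im=t["pixels"];H,S,V=cv2.split(cv2.cvtColor(im,cv2.COLOR_BGR2HSV))
th=np.radians(12.5);Rm=np.array([[np.cos(th),np.sin(th)],[-np.sin(th),np.cos(th)]]);o=np.array([563.4,-29.8])
def f(m,roi,z,n):
    x0,y0,x1,y1=roi;k=np.zeros(m.shape,np.uint8);k[y0:y1,x0:x1]=m[y0:y1,x0:x1]*255
    for q in cv2.findContours(k,cv2.RETR_EXTERNAL,cv2.CHAIN_APPROX_NONE)[0]:
        if cv2.contourArea(q)>8:
            P=np.array([onz(t,p[0],z)[:2]*1000 for p in q]);L=(P-o)@Rm.T-[21.5,140.5]
            print(n,"world",P.mean(0).round(),"tray-frame min",L.min(0).round(),"max",L.max(0).round())
f((V<140)|((S>90)&(V<235)),(228,178,255,236),.012,"chip"); f((S>170)&(H<16)&(H>3),(120,190,200,300),.096,"grip")
E
```

```text
time: 29.55
position: [0.486, 0.0035, 0.0429]
tool_rot: [0.781, -0.625, 0.001, -0.0]
ft_force: [-2.6, -1.7, 18.7]
grip_width: 0.0004
t 29.55 p [486.    3.5  42.9] phi -77.38 tilt [ 0.001 -0.002 -1.   ] F [-2.6 -1.7 18.7] w 0.4 q [-0.22  0.7   1.93 -0.    0.51  1.13]
time: 30.55
position: [0.5173, -0.1363, 0.181]
tool_rot: [0.779, -0.627, 0.001, -0.0]
ft_force: [-0.5, 0.6, 1.2]
grip_width: 0.0006
time: 31.3
position: [0.5589, -0.3262, 0.1802]
tool_rot: [0.781, -0.625, -0.002, -0.0]
ft_force: [0.0, 0.3, 0.1]
grip_width: 0.0007
t 31.3 p [ 558.9 -326.2  180.2] phi -77.38 tilt [-0.003  0.002 -1.   ] F [0.  0.3 0.1] w 0.7 q [-0.7   0.63  1.43  0.    1.08  0.65]
chip world [522.  83.] tray-frame min [-72. -43.] max [ 7. 12.]
chip world [591.  98.] tray-frame min [  2. -33.] max [ 63. -11.]
```

```bash
python3 - <<'E'
from h import *
import pickle
c0=pickle.load(open("c0.pkl","rb"))
for n,roi in(("top",(115,225,170,290)),("scene",(150,160,205,215))):
    c=camera(n);r=[]
    for im in(c0[n]["pixels"],c["pixels"]):
        x0,y0,x1,y1=roi;H,S,V=cv2.split(cv2.cvtColor(im[y0:y1,x0:x1],cv2.COLOR_BGR2HSV))
        m=(H>3)&(H<15)&(S>145);m=cv2.morphologyEx(m.astype(np.uint8),cv2.MORPH_OPEN,np.ones((3,3)))
        k,l,st,ce=cv2.connectedComponentsWithStats(m)
        if k>1: i=1+st[1:,4].argmax();r.append((st[i],ce[i].round(1)))
    d=cv2.absdiff(c0[n]["pixels"],c["pixels"])[roi[1]:roi[3],roi[0]:roi[2]]
    print(n,r,"mean diff",d.mean().round(2))
E
```

```text
top [(array([ 11,  12,  15,  34, 373], dtype=int32), array([18.4, 28.7])), (array([ 11,  12,  15,  34, 281], dtype=int32), array([19.1, 29.8]))] mean diff 10.33
scene [(array([16, 12, 19,  7, 91], dtype=int32), array([25.5, 15.1])), (array([ 11,  12,  23,  13, 149], dtype=int32), array([21.1, 16.7]))] mean diff 25.04
```

```bash
python3 -c "
from rig import order
print(order.hand_in())"
```

```text
the job is handed in; nothing more can be done
None
```

I swept all five bits of bark into the tray in two passes and stood the scraper back in its rest. I then pressed and released the on/zero key and after it the unit key, and handed the job in at about 31 s. No verdict was reported.

**What the last checks showed**
- **Bark:** the plate was bare. All bark in the final top image lay within about ±72 mm (x) and -43 to +12 mm (y) in the tray's frame, about 27 mm inside the rim. It showed as two merged blobs, so I counted the five separately in an earlier picture.
- **Scraper:** the grip's outline in the top view had the same bounding box as at the start. The first colour mask found nothing there; a looser one did. The scene view could not confirm it: the outline differed from the start picture, which I put down to arm cover and shadow.
- **Keys:** I judged the presses by force and travel, because the key joints cannot be read. Each key met the fingers at a tool height of about 45 mm and stopped at about 43 mm, with 17–19 N measured. That is about 1 mm lower than I worked out, so a small height bias is likely. The red key looked up after its release. I had no pictures left to check the unit key, but the arm was well clear of it.

**What disagreed along the way**
- The two cameras differed by about 6 mm on the key positions, so I used the mean.
- In the first pass the blade rode on something in the tray, probably a chip, with about 18 N. I ran the second pass higher, with no such contact.

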